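# Start a sample on the loose bench stirrer

## Task

Set the blue-capped sample jar into the ring on the stirrer's steel plate so that it sits flat inside it, then turn the stirrer's stiff dial clockwise until its white pointer line is at the green mark, and let go. The stirrer is light and stands loose on slippery feet: come down on it slowly and keep pressing it firmly (about 15 N, never more than 25 N) while you turn, so that it neither slides nor swivels on the bench. Leave the other things on the bench alone.

Things in the scene. Friction and masses are not known exactly. Their poses are not given: they have to be found in the camera images.
- stirrer: Loose battery stirrer, a white box 110 (x) by 205 (y) by 50 mm high with a red front panel on its -x side, 0.32 kg with its dial, standing free on four slippery hard feet (friction about 0.25, at x = +-35, y = +-65 mm). Origin at the centre of its underside, z up. Steel plate at its +y end, dial at its -y end. Without extra load on it the stirrer swivels before the dial turns.
- seat (a point): Centre of the plate's top face, 54 mm above the bench; y = +48 mm of the stirrer. Around it a black locating ring, inner diameter 52 mm, outer 60 mm, 5 mm high. The point's axes are those of the stirrer.
- dial_mount (a point): Point on the case's top face on the dial's axis, 50 mm above the bench; y = -50 mm of the stirrer, same axes. The black dial's shaft is set at another height each time, not measured: its skirt's top is 57 to 70 mm above the bench (bar top 81 to 94), found by touch. Press with fingertips astride the bar on the skirt (disc, diameter 68 mm): it gives under 1 mm at 15 N; the shaft does not slide.
- dial (a joint): Dial angle, rad, grows clockwise seen from above; 0 = pointer towards the stirrer's -x, 1.57 = towards its +y. Green mark at 1.5, black ticks each 0.5, stops at 0 and 2.6. Stiff: about 0.18 N m, stays where left. Grey grip bar on the skirt: 24 mm high, 14 wide, along the pointer, from 30 mm out at the pointer end (white line on top) to 22 mm out behind the axis.
- jar_blue: Sample jar with a blue cap: 47 mm diameter, 62 mm high (cap 45.6 mm wide, top 18 mm), bevelled foot, about 0.08 kg. Origin at the centre of its underside, z up.
- jar_white: Like jar_blue with a white cap; leave alone.
- jar_orange: Like jar_blue with an orange cap; leave alone.
- beaker: Empty glass beaker, 72 mm diameter, 85 mm high, origin under its centre; leave alone.
- wash_bottle: White wash bottle with blue collar and spout, 64 mm diameter, 200 mm high, origin under its centre; leave alone.
- amber_bottle: Amber bottle with black cap, 60 mm diameter, 130 mm high, origin under its centre; leave alone.
- spatula: Flat steel lab spatula with a black handle, 178 mm long, 18 mm wide, 6 mm thick, lying on the bench, origin under its middle; leave alone.
- weight: Brass weight, 32 mm diameter, 46 mm high, origin under its centre; leave alone.
- table: The steel bench top, 1.3 by 1.7 m, its upper face at z = 0; origin at the centre of that face.
Not all that is in view belongs to the job. What is shaped like the jar_blue but red or turquoise is not meant.

How it is judged:
By the outcome, as a careful person would: the job done as asked, in the order asked, and still so for the second after the job is handed in, with the robot touching nothing.
It also fails if it takes over 67 s, if anything falls off the work surface, if the arm or the gripper's body presses on something with over 40 N, if the wrist force passes 120 N, or if a joint passes its speed limit or range.

## Robot

A 7-joint arm with a two-finger parallel gripper is mounted at the origin on the work surface. World frame = base frame: x ahead of the robot, y to its left, z up, the work surface at z = 0. Lengths are in m, angles in rad, forces in N, time in s.
With the tool pointing down it reaches from about 0.4 to 0.85 m from the base axis. Payload 10.4 kg.
Tool frame: the origin (TCP) lies midway between the tips of the shut fingers; the grasp point (between the pads) lies 19 mm behind it; z points along the fingers, y is the line along which they close (so a half turn about z gives the same grasp; the last joint's range is limited). The gripper opens to 87 mm and grips with 3 to 60 N. Pads are 19 mm wide; open, the fingers measure 117 mm over their backs; the gripper's body (75 mm by 190 mm) begins 51 mm behind the grasp point.
Start: joints at [1.149, 0.332, -0.065, 1.46, 0.022, 1.35, -0.088], TCP at [0.243, -0.576, 0.223] pointing down, gripper open.
Joint ranges: [-2.6, 2.6], [-0.5, 2.12], [-1.47, 1.34], [0.16, 2.42], [-1.27, 4.41], [0.06, 2.06], [-2.6, 2.6]. Speed limits (rad/s): [2.22, 2.22, 2.79, 2.79, 3.14, 3.14, 3.14].

## Interface

Orientations are given as a unit quaternion [x, y, z, w].
In Python, from bench import sensors, eyes, order gives the robot as it stands.
- The arm moves only by the tool arm_command, never from a script. Its argument "steps" is a list of rows, each an object with "rot": the turn, a rotation vector about the world's x, y, z in degrees, a list of three; "slide": the shift along the world's x, y, z in m, a list of three; "grip": the opening, from 0 (shut) to 1 (fully open). A call has exactly 8 rows; each row shifts and turns the commanded pose from where the row before left it; what a row does not reach is not made up. A row lasts 1/8 s, in which the tool goes at most 62.5 mm and 10.7 degrees, less where a joint would pass 70% of its speed; a pose out of reach is approached as far as the arm can. A call with a gripper value outside its range is refused whole. The fingers move at their own pace and stop on an object; "newtons" is the grip in N (left out, the last holds). Time passes only in rows, so rows that do not move let the fingers close, or fill a call up. It gives the time, the measured TCP pose, the force, the opening and the grip force at its end, in the units of the state.
- sensors.read_state(): the state, without advancing time (a new reading comes with each control period).
- eyes.camera(name): name is "side" or "top"; returns a dict with "pixels" (400x640x3 uint8, red, green, blue), "intrinsics" (3x3 intrinsics, pixels), "pose" (4x4, takes a point from camera to world coordinates). Camera axes: x right, y down, z forward; pixel columns grow to the right and rows downward; lengths in m; the calibration is good to about 2 mm. A picture is of the moment at which its call begins. There is no depth.
- order.close_job(): hands the job in; it is judged then, once.
Trained networks look in a picture, given as the dict that the camera call returned (one of the last four; its "shot" number tells which), for a name from the list of things; names that differ only in an ending like _2 or _b are one class to them, and where a whole thing is asked for, a point or a joint stands for the part that bears it (a point fixed in the world has none). Each returns a list of dicts, best first, with "conf" (0 to 1); they miss things now and then, are a little off and sometimes report something else, mostly with a low value. They report only what shows in the picture. A call takes as long as a camera call. They do not tell look-alikes from the thing itself.
- eyes.look_for(name, picture): "bbox" ([left, top, right, bottom] in pixels, round what is visible of it).
The state is a dict: "time": time; "joint_positions": joint angles; "joint_vel": joint speeds; "joint_torque": joint torques, N m; "ee_pos": TCP position; "eef_rot": TCP orientation; "ft_force": force on the tool from outside, world axes, zero at the start; "torque": the same for the moment, N m; "width": finger opening in m; "grip_force": force on a finger pad.
Only numpy, scipy, OpenCV 4.12 (cv2) and the standard library are available. Lean on these libraries where they do the work, as an engineer would, in place of code of your own. Each camera call takes 0.05 s, during which the arm holds its last target. There are 200 camera calls.

## Working session

There is one attempt and no reset: what is moved stays moved. The work goes in short steps, Python scripts to look and compute and a tool call to move; the robot and the scene stay as the last step left them, time stands still between calls to the robot, and variables do not carry over. Pictures are saved under pics/ and viewed, at most 10 in all, crops included, and the job is handed in when it is done.

Besides the shell and the picture viewer there is one more tool, called after "Emit:" in YAML: its name, and indented under it one key for each argument. arm_command: Moves the arm, as the interface text tells. Its arguments: {"type":"object","properties":{"steps":{"type":"array","items":{"type":"object","properties":{"rot":{"type":"array","items":{"type":"number"}},"slide":{"type":"array","items":{"type":"number"}},"grip":{"type":"number"}}}},"newtons":{"type":"number"}},"required":["steps"]}

```bash
mkdir -p pics; cat > h.py <<'E'
import numpy as np, cv2
from bench import sensors, eyes, order
def shot(n,fn=None):
    p=eyes.camera(n)
    if fn: cv2.imwrite('pics/'+fn,np.ascontiguousarray(p['pixels'][:,:,::-1]))
    return p
def ray(p,u,v,z):
    K=np.array(p['intrinsics']);T=np.array(p['pose'])
    d=T[:3,:3]@np.linalg.solve(K,[u,v,1.]);o=T[:3,3]
    return o+d*(z-o[2])/d[2]
def proj(p,X):
    K=np.array(p['intrinsics']);T=np.array(p['pose'])
    c=T[:3,:3].T@(np.array(X)-T[:3,3]);q=K@c
    return q[:2]/q[2]
E
python3 - <<'E'
from h import *
np.set_printoptions(precision=3,suppress=True)
P={}
for n in('top','side'):
    p=shot(n,n+'1.png'); print(n,np.array(p['pose'])); print(p['intrinsics'])
    for t in('stirrer','dial','seat','jar_blue'):
        print(t,[(np.round(d['bbox']),round(d['conf'],2)) for d in eyes.look_for(t,p)][:6])
s=sensors.read_state();print(s['time'],s['ee_pos'],s['eef_rot'],s['width'],s['ft_force'])
E
```

```text
top [[-0.003 -0.995  0.105  0.43 ]
 [-1.     0.004  0.007 -0.058]
 [-0.007 -0.105 -0.995  1.241]
 [ 0.     0.     0.     1.   ]]
[[463.936   0.    326.249]
 [  0.    463.936 205.171]
 [  0.      0.      1.   ]]
stirrer [(array([295., 181., 381., 246.]), 0.81), (array([  0.,  19., 627., 400.]), 0.25)]
dial [(array([346., 193., 372., 219.]), 0.68), (array([217., 180., 239., 197.]), 0.32)]
seat [(array([297., 180., 383., 248.]), 0.69), (array([377., 127., 389., 140.]), 0.15)]
jar_blue [(array([218., 181., 240., 198.]), 0.87), (array([180., 188., 199., 206.]), 0.63), (array([228., 146., 250., 166.]), 0.54)]
side [[ 0.997 -0.063  0.043  0.507]
 [-0.076 -0.759  0.646 -0.891]
 [-0.008 -0.648 -0.762  1.047]
 [ 0.     0.     0.     1.   ]]
[[514.367   0.    314.385]
 [  0.    514.367 193.507]
 [  0.      0.      1.   ]]
stirrer [(array([272., 172., 341., 255.]), 0.88), (array([345.,  60., 364., 103.]), 0.32)]
dial [(array([297., 206., 329., 230.]), 0.7)]
seat [(array([270., 174., 340., 255.]), 0.63), (array([346.,  59., 369., 102.]), 0.47)]
jar_blue [(array([308., 137., 325., 166.]), 0.9), (array([346., 120., 362., 148.]), 0.83), (array([304.,  95., 323., 121.]), 0.71), (array([315., 119., 328., 141.]), 0.6)]
0.5 [ 0.243 -0.576  0.223] [0.98  0.198 0.    0.   ] 0.08712086155214728 [-1.158  1.03  -0.283]
```

View pics/top1.png

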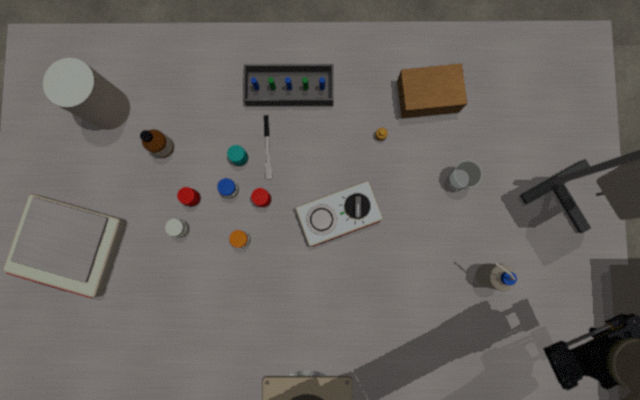

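View pics/side1.png

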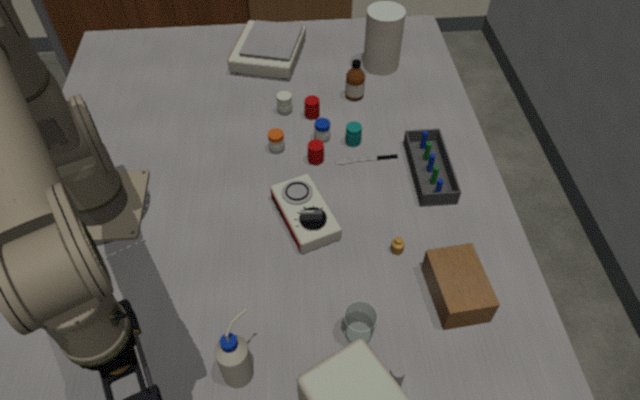

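The top picture shows the blue cap at (227,187). Its look-alikes are turquoise (237,155), red (188,197) and (261,198), orange (238,239) and white (175,228). Only (227,187) has the blue cap. The stirrer is at (339,213), with the plate at (321,219) and the dial at (357,206). I'll confirm in one enlarged crop.

```bash
cat > m.py <<'E'
from h import *
np.set_printoptions(precision=4,suppress=True)
p=shot('top');im=np.ascontiguousarray(p['pixels'][:,:,::-1])
hsv=cv2.cvtColor(im,cv2.COLOR_BGR2HSV)
def blob(mask,box):
    l,t,r,b=box;m=np.zeros(mask.shape,np.uint8);m[t:b,l:r]=mask[t:b,l:r]
    n,lab,st,c=cv2.connectedComponentsWithStats(m);i=1+np.argmax(st[1:,4]);return c[i],st[i],(lab==i).astype(np.uint8)
blue=cv2.inRange(hsv,(105,120,50),(130,255,255))
c,st,_=blob(blue,(205,165,250,210));print('blue',c,st,ray(p,*c,.060))
grey=cv2.inRange(hsv,(0,0,150),(180,60,255))
c,st,m=blob(grey,(285,170,395,255));cn=max(cv2.findContours(m,0,2)[0],key=cv2.contourArea);R=cv2.minAreaRect(cn);print('stir',R)
q=cv2.boxPoints(R);print(np.array([ray(p,*x,.05) for x in q]))
crop=im[120:260,160:400];cv2.imwrite('pics/crop1.png',cv2.resize(crop,None,fx=3.3,fy=3.3,interpolation=cv2.INTER_CUBIC))
for n,(u,v) in dict(teal=(237,155),redR=(261,198),redL=(188,197),orange=(238,239),white=(175,228)).items():print(n,ray(p,u,v,.06))
print('plate',ray(p,321,219,.056),'dial',ray(p,357,206,.07))
E
python3 m.py
```

```text
blue [225.8913 186.4261] [218 178  17  17 230] [0.6034 0.2079 0.06  ]
stir ((338.787841796875, 212.70974731445312), (38.225135803222656, 75.46253967285156), 69.775146484375)
[[ 0.5484  0.0259  0.05  ]
 [ 0.6157 -0.1576  0.05  ]
 [ 0.5223 -0.1904  0.05  ]
 [ 0.456  -0.0083  0.05  ]]
teal [0.6855 0.1807 0.06  ]
redR [0.573  0.1171 0.06  ]
redL [0.5763 0.3049 0.06  ]
orange [0.4682 0.1744 0.06  ]
white [0.4968 0.3359 0.06  ]
plate [ 0.5188 -0.0367  0.056 ] dial [ 0.5505 -0.1283  0.07  ]
```

View pics/crop1.png

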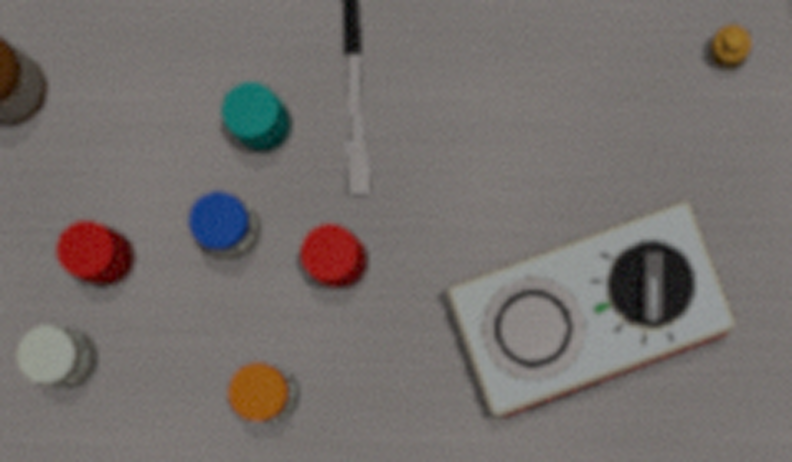

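The crop confirms the blue cap at (219,221) in crop pixels, with the ring at (533,328), the dial at (652,283) and the green mark at (600,308). The bar lies along world x with its pointer towards -x, so the dial is at about 0.35 rad. Next I refine the positions with both cameras and start moving.

```bash
cat > tri.py <<'E'
from h import *
from scipy.optimize import least_squares
np.set_printoptions(precision=4,suppress=True)
a=np.linspace(0,2*np.pi,60)
def circ(x,y,r,z): return np.c_[x+r*np.cos(a),y+r*np.sin(a),0*a+z]
def hullc(p,X):
    h=cv2.convexHull(np.array([proj(p,q) for q in X],np.float32));m=cv2.moments(h);return np.array([m['m10'],m['m01']])/m['m00']
def hc(m):
    n,lab,st,c=cv2.connectedComponentsWithStats(m);i=1+np.argmax(st[1:,4])
    h=cv2.convexHull(max(cv2.findContours((lab==i).astype(np.uint8),0,1)[0],key=len));M=cv2.moments(h);return np.array([M['m10'],M['m01']])/M['m00'],st[i]
def crop(m,b):
    o=np.zeros_like(m);o[b[1]:b[3],b[0]:b[2]]=m[b[1]:b[3],b[0]:b[2]];return o
def hsv(p): return cv2.cvtColor(p['pixels'],cv2.COLOR_RGB2HSV)
def fit(ps,obs,model,x0):
    return [least_squares(lambda v:np.concatenate([hullc(p,model(*v))-o for p,o in zip(P,O)]),x0) for P,O in [(ps,obs)]+[([p],[o]) for p,o in zip(ps,obs)]]
E
python3 - <<'E'
from tri import *
t,s=shot('top'),shot('side')
B=lambda p,b:hc(crop(cv2.inRange(hsv(p),(105,110,40),(130,255,255)),b))
o=[B(t,(205,165,250,210)),B(s,(305,110,335,150))];print(o)
for r in fit([t,s],[q[0] for q in o],lambda x,y:np.r_[circ(x,y,.0228,.044),circ(x,y,.0228,.062)],[.6,.2]):print('jar',r.x,r.fun)
D=lambda p,b:hc(crop(cv2.inRange(hsv(p),(0,0,0),(180,255,110)),b))
o=[D(t,(306,204,337,235)),D(s,(280,178,314,207))];print(o)
for r in fit([t,s],[q[0] for q in o],lambda x,y:circ(x,y,.030,.059),[.52,-.04]):print('seat',r.x,r.fun)
E
```

```text
[(array([225.8217, 186.5824]), array([218, 178,  17,  18, 239], dtype=int32)), (array([321.8488, 124.383 ]), array([315, 118,  15,  14, 165], dtype=int32))]
jar [0.6041 0.2094] [ 0.0141 -0.0618 -0.0799 -0.0083]
jar [0.6039 0.2095] [-0. -0.]
jar [0.6043 0.2094] [-0. -0.]
[(array([321.2077, 219.0927]), array([310, 208,  24,  24, 156], dtype=int32)), (array([296.6595, 191.0014]), array([285, 182,  24,  19, 180], dtype=int32))]
seat [ 0.5188 -0.0389] [ 0.6386 -0.1568 -0.0723 -0.511 ]
seat [ 0.5184 -0.0373] [0. 0.]
seat [ 0.5189 -0.0406] [-0.  0.]
```

Emit:
arm_command:
  steps:
    - {"slide": [0.01,0.01,0.05],"rot": [0,0,8],"grip": 1}
    - {"slide": [0.01,0.01,0.05],"rot": [0,0,8],"grip": 1}
    - {"slide": [0.033,0.048,0],"rot": [0,0,8],"grip": 1}
    - {"slide": [0.033,0.048,0],"rot": [0,0,8],"grip": 1}
    - {"slide": [0.033,0.048,0],"rot": [0,0,8],"grip": 1}
    - {"slide": [0.033,0.048,0],"rot": [0,0,8],"grip": 1}
    - {"slide": [0.033,0.048,0],"rot": [0,0,8],"grip": 1}
    - {"slide": [0.033,0.048,0],"rot": [0,0,8],"grip": 1}
  newtons: 15

```text
time: 1.65
ee_pos: [0.4615, -0.2663, 0.3228]
eef_rot: [0.725, 0.689, -0.0, 0.0]
ft_force: [1.1, -1.2, 0.1]
width: 0.0868
grip_force: 0.0
```

Emit:
arm_command:
  steps:
    - {"slide": [0.0175,0.058,-0.01],"rot": [0,0,4],"grip": 1}
    - {"slide": [0.0175,0.058,-0.01],"rot": [0,0,4],"grip": 1}
    - {"slide": [0.0175,0.058,-0.01],"rot": [0,0,4],"grip": 1}
    - {"slide": [0.0175,0.058,-0.01],"rot": [0,0,4],"grip": 1}
    - {"slide": [0.0175,0.058,-0.01],"rot": [0,0,4],"grip": 1}
    - {"slide": [0.0175,0.058,-0.01],"rot": [0,0,4],"grip": 1}
    - {"slide": [0.0175,0.058,-0.01],"rot": [0,0,3],"grip": 1}
    - {"slide": [0.0175,0.058,-0.01],"rot": [0,0,3],"grip": 1}

```text
time: 2.65
ee_pos: [0.6014, 0.1975, 0.2424]
eef_rot: [0.523, 0.852, 0.0, 0.0]
ft_force: [0.7, -1.4, 0.6]
width: 0.0872
grip_force: 0.0
```

Emit:
arm_command:
  steps:
    - {"slide": [0.0027,0.0119,-0.03],"grip": 1}
    - {"slide": [0,0,-0.04],"grip": 1}
    - {"slide": [0,0,-0.04],"grip": 1}
    - {"slide": [0,0,-0.035],"grip": 1}
    - {"slide": [0,0,-0.03],"grip": 1}
    - {"slide": [0,0,-0.025],"grip": 1}
    - {"slide": [0,0,-0.018],"grip": 1}
    - {"slide": [0,0,-0.01],"grip": 1}

```text
schema error: expected keys rot, slide, grip
```

Emit:
arm_command:
  steps:
    - {"grip": 0.7}
    - {"grip": 0.5}
    - {"grip": 0.3}
    - {"grip": 0.3}
    - {"grip": 0.3}
    - {"grip": 0.3}
    - {"grip": 0.3}
    - {"grip": 0.3}
  newtons: 15

```text
schema error: expected keys rot, slide, grip
```

Emit:
arm_command:
  steps:
    - {"slide": [0.0027,0.0119,-0.03],"rot": [0,0,0],"grip": 1}
    - {"slide": [0,0,-0.04],"rot": [0,0,0],"grip": 1}
    - {"slide": [0,0,-0.04],"rot": [0,0,0],"grip": 1}
    - {"slide": [0,0,-0.035],"rot": [0,0,0],"grip": 1}
    - {"slide": [0,0,-0.03],"rot": [0,0,0],"grip": 1}
    - {"slide": [0,0,-0.025],"rot": [0,0,0],"grip": 1}
    - {"slide": [0,0,-0.018],"rot": [0,0,0],"grip": 1}
    - {"slide": [0,0,-0.01],"rot": [0,0,0],"grip": 1}

```text
time: 3.65
ee_pos: [0.6033, 0.2078, 0.0138]
eef_rot: [0.524, 0.852, -0.0, -0.0]
ft_force: [-0.7, -0.2, -0.6]
width: 0.0868
grip_force: 0.0
```

Emit:
arm_command:
  steps:
    - {"slide": [0,0,0],"rot": [0,0,0],"grip": 0.7}
    - {"slide": [0,0,0],"rot": [0,0,0],"grip": 0.6}
    - {"slide": [0,0,0],"rot": [0,0,0],"grip": 0.3}
    - {"slide": [0,0,0],"rot": [0,0,0],"grip": 0.3}
    - {"slide": [0,0,0],"rot": [0,0,0],"grip": 0.3}
    - {"slide": [0,0,0],"rot": [0,0,0],"grip": 0.3}
    - {"slide": [0,0,0],"rot": [0,0,0],"grip": 0.3}
    - {"slide": [0,0,0],"rot": [0,0,0],"grip": 0.3}
  newtons: 15

```text
time: 4.65
ee_pos: [0.6036, 0.208, 0.0148]
eef_rot: [0.524, 0.852, 0.0, 0.0]
ft_force: [0.3, -0.2, 4.4]
width: 0.0468
grip_force: 15.0
```

Emit:
arm_command:
  steps:
    - {"slide": [0,0,0.03],"rot": [0,0,0],"grip": 0.3}
    - {"slide": [0,0,0.05],"rot": [0,0,0],"grip": 0.3}
    - {"slide": [-0.01,-0.03,0.05],"rot": [0,0,-1],"grip": 0.3}
    - {"slide": [-0.016,-0.046,0.01],"rot": [0,0,-2],"grip": 0.3}
    - {"slide": [-0.018,-0.05,0],"rot": [0,0,-2],"grip": 0.3}
    - {"slide": [-0.018,-0.05,0],"rot": [0,0,-2],"grip": 0.3}
    - {"slide": [-0.014,-0.045,0],"rot": [0,0,0],"grip": 0.3}
    - {"slide": [-0.009,-0.025,-0.02],"rot": [0,0,0],"grip": 0.3}

```text
time: 5.65
ee_pos: [0.5184, -0.041, 0.1352]
eef_rot: [0.576, 0.818, 0.0, 0.001]
ft_force: [-0.1, 0.4, -1.0]
width: 0.0463
grip_force: 15.0
```

```bash
python3 - <<'E'
from tri import *
t,s=shot('top'),shot('side','side2.png')
st=sensors.read_state();e=np.array(st['ee_pos']);print(st['time'],e,st['width'],st['ft_force'])
zb=e[2]-.0145
for p,n,b in((t,'top',(290,190,350,250)),(s,'side',(255,120,340,200))):
    m=crop(cv2.inRange(hsv(p),(105,110,40),(130,255,255)),b)
    if m.any(): print(n,hc(m),'pred',hullc(p,np.r_[circ(e[0],e[1],.0228,zb+.044),circ(e[0],e[1],.0228,zb+.062)]))
im=cv2.imread('pics/side2.png')[100:260,210:390];cv2.imwrite('pics/c2.png',cv2.resize(im,None,fx=3.5,fy=3.5,interpolation=2))
E
```

```text
5.75 [ 0.5162 -0.0419  0.1324] 0.046100789475307664 [-0.1723 -0.5593 -1.3651]
side (array([295.8732, 163.2435]), array([287, 157,  18,  13, 162], dtype=int32)) pred [293.9196 160.5441]
```

View pics/c2.png

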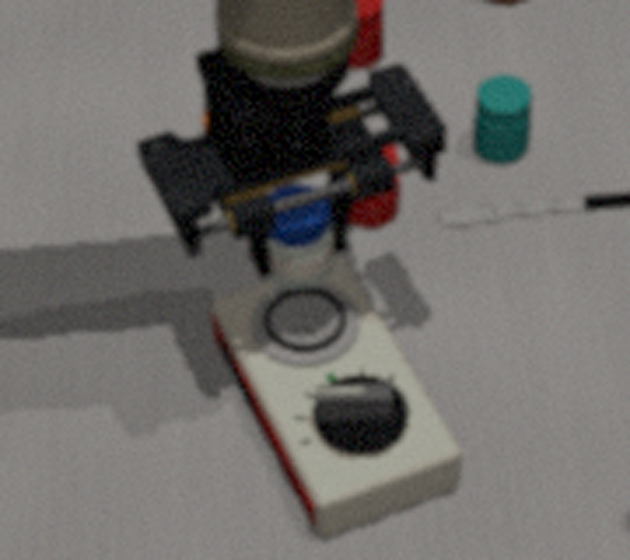

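The picture shows the jar held upright above the ring, with the cap at crop (298,215) and the ring at (305,320). I come down to just above the ring and let it settle.

Emit:
arm_command:
  steps:
    - {"slide": [0,0,-0.015],"rot": [0,0,0],"grip": 0.3}
    - {"slide": [0,0,-0.015],"rot": [0,0,0],"grip": 0.3}
    - {"slide": [0,0,-0.01],"rot": [0,0,0],"grip": 0.3}
    - {"slide": [0,0,-0.005],"rot": [0,0,0],"grip": 0.3}
    - {"slide": [0,0,0],"rot": [0,0,0],"grip": 0.3}
    - {"slide": [0,0,0],"rot": [0,0,0],"grip": 0.3}
    - {"slide": [0,0,0],"rot": [0,0,0],"grip": 0.3}
    - {"slide": [0,0,0],"rot": [0,0,0],"grip": 0.3}

```text
time: 6.75
ee_pos: [0.5186, -0.0381, 0.0898]
eef_rot: [0.575, 0.818, 0.0, 0.0]
ft_force: [0.2, 0.0, -1.9]
width: 0.0465
grip_force: 15.0
```

```bash
python3 - <<'E'
from tri import *
E=[]
for i in range(3):
    s=shot('side','side3.png');st=sensors.read_state();E.append(st['ee_pos']);print(st['time'],np.array(E[-1]),np.array(st['ft_force']))
e=np.mean(E,0);sx,sy=.519,-.038
im=cv2.imread('pics/side3.png')
f=4;x0,y0=240,140;cr=cv2.resize(im[y0:y0+110,x0:x0+110],None,fx=f,fy=f,interpolation=2)
def draw(X,c):
    q=np.array([proj(s,v) for v in X]);q=((q-[x0-.5,y0-.5])*f).astype(np.int32);cv2.polylines(cr,[q],True,c,1)
draw(circ(sx,sy,.030,.059),(0,0,255))
zb=e[2]-.0145
draw(circ(e[0],e[1],.0235,zb),(0,255,0));draw(circ(e[0],e[1],.0228,zb+.062),(255,255,0));draw(circ(e[0],e[1],.0228,zb+.044),(255,255,0))
cv2.imwrite('pics/c3.png',cr)
E
```

```text
6.8 [ 0.5185 -0.0381  0.0898] [-0.5607 -0.0983 -1.2258]
6.85 [ 0.5185 -0.0381  0.0897] [ 0.428   0.5084 -0.6357]
6.9 [ 0.5184 -0.0381  0.0897] [-0.0301 -0.9363 -0.6562]
```

View pics/c3.png

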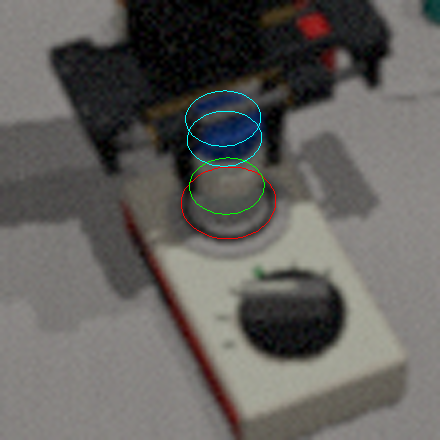

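Jar and ring line up within about 1 mm in the overlay (red = ring, green = jar foot). I lower it slowly.

Emit:
arm_command:
  steps:
    - {"slide": [0,0,-0.007],"rot": [0,0,0],"grip": 0.3}
    - {"slide": [0,0,-0.005],"rot": [0,0,0],"grip": 0.3}
    - {"slide": [0,0,-0.002],"rot": [0,0,0],"grip": 0.3}
    - {"slide": [0,0,-0.001],"rot": [0,0,0],"grip": 0.3}
    - {"slide": [0,0,-0.001],"rot": [0,0,0],"grip": 0.3}
    - {"slide": [0,0,-0.001],"rot": [0,0,0],"grip": 0.3}
    - {"slide": [0,0,-0.001],"rot": [0,0,0],"grip": 0.3}
    - {"slide": [0,0,0],"rot": [0,0,0],"grip": 0.3}

```text
time: 7.9
ee_pos: [0.5184, -0.0381, 0.0715]
eef_rot: [0.575, 0.818, 0.0, -0.0]
ft_force: [-0.7, -0.3, -1.1]
width: 0.0463
grip_force: 15.0
```

```bash
python3 - <<'E'
from h import *
for i in range(3):
    shot('side');st=sensors.read_state();print(np.array(st['ee_pos']).round(4),np.array(st['ft_force']).round(2),np.array(st['torque']).round(2))
E
```

```text
[ 0.5184 -0.0381  0.0716] [ 0.42  1.13 -0.29] [-0.01 -0.1  -0.  ]
[ 0.5184 -0.0381  0.0716] [-0.57  0.56 -1.39] [-0.   -0.09  0.  ]
[ 0.5184 -0.0381  0.0716] [-1.01 -0.37 -1.01] [-0.02 -0.09 -0.02]
```

Emit:
arm_command:
  steps:
    - {"slide": [0,0,-0.0006],"rot": [0,0,0],"grip": 0.3}
    - {"slide": [0,0,-0.0006],"rot": [0,0,0],"grip": 0.3}
    - {"slide": [0,0,-0.0006],"rot": [0,0,0],"grip": 0.3}
    - {"slide": [0,0,-0.0006],"rot": [0,0,0],"grip": 0.3}
    - {"slide": [0,0,-0.0004],"rot": [0,0,0],"grip": 0.3}
    - {"slide": [0,0,0],"rot": [0,0,0],"grip": 0.3}
    - {"slide": [0,0,0],"rot": [0,0,0],"grip": 0.3}
    - {"slide": [0,0,0],"rot": [0,0,0],"grip": 0.3}

```text
time: 9.05
ee_pos: [0.5184, -0.0381, 0.0688]
eef_rot: [0.575, 0.818, 0.0, 0.0]
ft_force: [-0.3, -0.4, -2.5]
width: 0.0467
grip_force: 15.0
```

Emit:
arm_command:
  steps:
    - {"slide": [0,0,-0.0004],"rot": [0,0,0],"grip": 0.3}
    - {"slide": [0,0,0],"rot": [0,0,0],"grip": 0.3}
    - {"slide": [0,0,0],"rot": [0,0,0],"grip": 0.54}
    - {"slide": [0,0,0],"rot": [0,0,0],"grip": 0.57}
    - {"slide": [0,0,0],"rot": [0,0,0],"grip": 0.6}
    - {"slide": [0,0,0],"rot": [0,0,0],"grip": 0.65}
    - {"slide": [0,0,0],"rot": [0,0,0],"grip": 0.75}
    - {"slide": [0,0,0],"rot": [0,0,0],"grip": 0.8}

```text
time: 10.05
ee_pos: [0.5184, -0.0381, 0.0684]
eef_rot: [0.575, 0.818, 0.0, 0.0]
ft_force: [0.5, -0.5, 0.4]
width: 0.0665
grip_force: 0.0
```

Emit:
arm_command:
  steps:
    - {"slide": [0,0,0.01],"rot": [0,0,0],"grip": 0.8}
    - {"slide": [0,0,0.03],"rot": [0,0,0],"grip": 0.8}
    - {"slide": [0,0,0.05],"rot": [0,0,0],"grip": 0.8}
    - {"slide": [0.01,-0.03,0.04],"rot": [0,0,10],"grip": 0.8}
    - {"slide": [0.01,-0.03,0],"rot": [0,0,10],"grip": 0.8}
    - {"slide": [0.015,-0.05,0],"rot": [0,0,10],"grip": 0.8}
    - {"slide": [0.015,-0.05,0],"rot": [0,0,10],"grip": 0.8}
    - {"slide": [0.02,-0.05,0],"rot": [0,0,10],"grip": 0.8}

```text
time: 11.05
ee_pos: [0.5888, -0.2499, 0.1995]
eef_rot: [0.172, 0.985, -0.0, 0.0]
ft_force: [0.7, 0.8, 0.5]
width: 0.07
grip_force: 0.0
```

```bash
python3 - <<'E'
from h import *
t=shot('top','t4.png');s=shot('side','s4.png');st=sensors.read_state();print(st['time'],st['ee_pos'])
a=cv2.resize(cv2.imread('pics/t4.png')[160:260,270:400],None,fx=3,fy=3,interpolation=2)
b=cv2.resize(cv2.imread('pics/s4.png')[150:270,230:360],None,fx=3,fy=3,interpolation=2)
o=np.zeros((360,790,3),np.uint8);o[:300,:390]=a;o[:360,400:790]=b;cv2.imwrite('pics/c4.png',o)
E
```

```text
11.15 [ 0.58800613 -0.25533204  0.19750806]
```

View pics/c4.png

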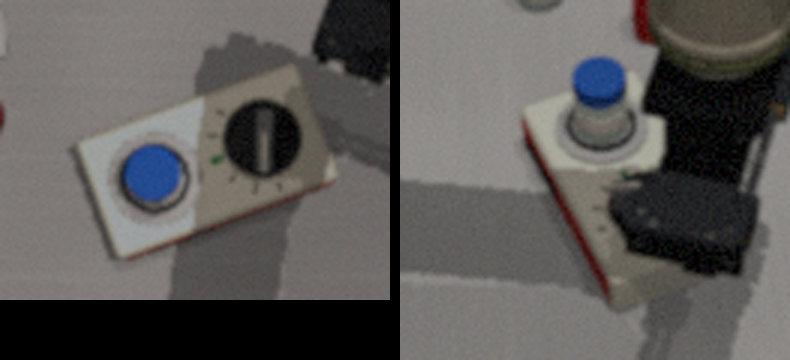

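The jar stands upright inside the ring, cap at (152,172) in the left panel. The dial is at (262,138) with its bar vertical. Next I measure the dial's centre and bar direction.

```bash
python3 - <<'E'
from tri import *
t=shot('top')
c,s=hc(crop(cv2.inRange(hsv(t),(105,110,40),(130,255,255)),(300,200,340,240)));print('cap',c,s)
r=least_squares(lambda v:hullc(t,np.r_[circ(*v,.0228,.098),circ(*v,.0228,.116)])-c,[.52,-.04]);print('jar',r.x)
m=crop(cv2.inRange(hsv(t),(0,0,0),(180,255,60)),(340,187,376,225));c,s=hc(m);print('dial',c,s,ray(t,*c,.0635),ray(t,*c,.057),ray(t,*c,.07))
g=t['pixels'].astype(float).mean(2);np.set_printoptions(linewidth=220)
print(g[190:224,344:374].astype(int))
E
```

```text
cap [320.3068 217.2061] [311 209  19  18 272]
jar [ 0.5192 -0.036 ]
dial [357.1844 205.7218] [345 193  26  26 452] [ 0.5518 -0.1292  0.0635] [ 0.5525 -0.1296  0.057 ] [ 0.5512 -0.1288  0.07  ]
[[108 111 113 ...  86  75  76]
 [114 117 116 ...  84  77  75]
 [118 117 119 ...  89  78  74]
 ...
 [116 118 113 ... 111 100  89]
 [115 118 118 ...  98  91  75]
 [117 116 116 ...  77  68  61]]
```

```bash
python3 - <<'E'
from tri import *
t=shot('top');h=hsv(t);g=h[:,:,2].astype(np.float32)
f=8;c=cv2.resize(g[190:224,342:374],None,fx=f,fy=f,interpolation=cv2.INTER_CUBIC)
yy,xx=np.mgrid[0:c.shape[0],0:c.shape[1]];u=(xx+.5)/f-.5+342;v=(yy+.5)/f-.5+190
m=(np.hypot(u-357.2,v-205.7)<11.5)&(c>65)
P=np.c_[u[m],v[m]];print(len(P)/f/f,P.mean(0),P[:,1].min(),P[:,1].max())
w,V=np.linalg.eigh(np.cov(P.T));d=V[:,1];print(w,d)
a=ray(t,*(P.mean(0)-d*8),.088);b=ray(t,*(P.mean(0)+d*8),.088);print(a,b,np.degrees(np.arctan2(*(b-a)[1::-1]))%180)
E
```

```text
43.90625 [357.517  209.6431] 198.9375 216.8125
[ 0.8329 15.5966] [-0.0037  1.    ]
[ 0.5596 -0.1287  0.088 ] [ 0.5195 -0.1281  0.088 ] 179.21776520223958
```

Emit:
arm_command:
  steps:
    - {"slide": [-0.007,0.02,0],"rot": [0,0,4],"grip": 0.3}
    - {"slide": [-0.008,0.025,0],"rot": [0,0,4],"grip": 0.3}
    - {"slide": [-0.008,0.025,-0.01],"rot": [0,0,4],"grip": 0.3}
    - {"slide": [-0.007,0.025,-0.02],"rot": [0,0,4],"grip": 0.3}
    - {"slide": [-0.005,0.015,-0.02],"rot": [0,0,4],"grip": 0.3}
    - {"slide": [-0.002,0.0086,-0.02],"rot": [0,0,0],"grip": 0.3}
    - {"slide": [0,0,0],"rot": [0,0,0],"grip": 0.3}
    - {"slide": [0,0,0],"rot": [0,0,0],"grip": 0.3}

```text
time: 12.25
ee_pos: [0.5519, -0.1294, 0.1296]
eef_rot: [0.001, 1.0, -0.0, 0.001]
ft_force: [0.3, -0.3, 0.5]
width: 0.0261
grip_force: 0.0
```

```bash
python3 - <<'E'
from h import *
for i in range(3):
    s=shot('side','s5.png');st=sensors.read_state();print(st['time'],np.array(st['ee_pos']).round(4),np.array(st['ft_force']).round(2),np.round(st['eef_rot'],4),st['width'])
t=shot('top','t5.png')
a=cv2.resize(cv2.imread('pics/t5.png')[160:260,270:400],None,fx=3,fy=3,interpolation=2)
b=cv2.resize(cv2.imread('pics/s5.png')[150:270,230:360],None,fx=3,fy=3,interpolation=2)
o=np.zeros((360,790,3),np.uint8);o[:300,:390]=a;o[:360,400:790]=b;cv2.imwrite('pics/c5.png',o)
E
```

```text
12.3 [ 0.552  -0.1296  0.1296] [0.05 0.12 0.46] [ 1.5e-03  1.0e+00 -3.0e-04  7.0e-04] 0.026319605325867534
12.35 [ 0.552  -0.1298  0.1295] [ 0.12 -1.11  0.59] [ 1.6e-03  1.0e+00 -3.0e-04  7.0e-04] 0.026379624017383845
12.4 [ 0.5519 -0.1298  0.1293] [-0.17  0.1  -0.38] [ 1.7e-03  1.0e+00 -2.0e-04  6.0e-04] 0.026268698372011963
```

View pics/c5.png

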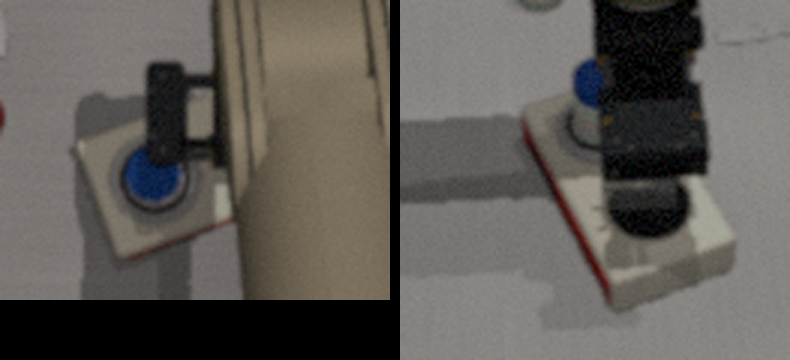

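The gripper is centred over the dial and the bar sits between the fingers. The carriage above the jar clears it by height. I come down to just above the highest possible skirt.

Emit:
arm_command:
  steps:
    - {"slide": [0,0.0003,-0.015],"rot": [0,0,-0.5],"grip": 0.3}
    - {"slide": [0,0,-0.015],"rot": [0,0,0],"grip": 0.3}
    - {"slide": [0,0,-0.01],"rot": [0,0,0],"grip": 0.3}
    - {"slide": [0,0,-0.008],"rot": [0,0,0],"grip": 0.3}
    - {"slide": [0,0,-0.005],"rot": [0,0,0],"grip": 0.3}
    - {"slide": [0,0,-0.003],"rot": [0,0,0],"grip": 0.3}
    - {"slide": [0,0,-0.001],"rot": [0,0,0],"grip": 0.3}
    - {"slide": [0,0,0],"rot": [0,0,0],"grip": 0.3}

```text
time: 13.45
ee_pos: [0.5515, -0.1292, 0.0716]
eef_rot: [0.006, 1.0, -0.0, 0.0]
ft_force: [-0.2, 0.0, -0.9]
width: 0.0263
grip_force: 0.0
```

Emit:
arm_command:
  steps:
    - {"slide": [0,0,-0.0004],"rot": [0,0,0],"grip": 0.3}
    - {"slide": [0,0,-0.0004],"rot": [0,0,0],"grip": 0.3}
    - {"slide": [0,0,-0.0004],"rot": [0,0,0],"grip": 0.3}
    - {"slide": [0,0,-0.0003],"rot": [0,0,0],"grip": 0.3}
    - {"slide": [0,0,0],"rot": [0,0,0],"grip": 0.3}
    - {"slide": [0,0,0],"rot": [0,0,0],"grip": 0.3}
    - {"slide": [0,0,0],"rot": [0,0,0],"grip": 0.3}
    - {"slide": [0,0,0],"rot": [0,0,0],"grip": 0.3}

```text
time: 14.45
ee_pos: [0.5514, -0.1291, 0.0699]
eef_rot: [0.006, 1.0, 0.0, -0.0]
ft_force: [-0.0, 0.2, -0.5]
width: 0.0258
grip_force: 0.0
```

Emit:
arm_command:
  steps:
    - {"slide": [0,0,-0.0002],"rot": [0,0,0],"grip": 0.3}
    - {"slide": [0,0,-0.0002],"rot": [0,0,0],"grip": 0.3}
    - {"slide": [0,0,-0.0002],"rot": [0,0,0],"grip": 0.3}
    - {"slide": [0,0,-0.0002],"rot": [0,0,0],"grip": 0.3}
    - {"slide": [0,0,-0.0002],"rot": [0,0,0],"grip": 0.3}
    - {"slide": [0,0,-0.0002],"rot": [0,0,0],"grip": 0.3}
    - {"slide": [0,0,-0.0002],"rot": [0,0,0],"grip": 0.3}
    - {"slide": [0,0,-0.0002],"rot": [0,0,0],"grip": 0.3}

```text
time: 15.45
ee_pos: [0.5514, -0.1292, 0.0683]
eef_rot: [0.006, 1.0, 0.0, -0.0]
ft_force: [0.0, 0.4, -0.1]
width: 0.0264
grip_force: 0.0
```

Emit:
arm_command:
  steps:
    - {"slide": [0,0,-0.0002],"rot": [0,0,0],"grip": 0.3}
    - {"slide": [0,0,-0.0002],"rot": [0,0,0],"grip": 0.3}
    - {"slide": [0,0,-0.0002],"rot": [0,0,0],"grip": 0.3}
    - {"slide": [0,0,-0.0002],"rot": [0,0,0],"grip": 0.3}
    - {"slide": [0,0,-0.0002],"rot": [0,0,0],"grip": 0.3}
    - {"slide": [0,0,-0.0002],"rot": [0,0,0],"grip": 0.3}
    - {"slide": [0,0,-0.0002],"rot": [0,0,0],"grip": 0.3}
    - {"slide": [0,0,-0.0002],"rot": [0,0,0],"grip": 0.3}

```text
time: 16.45
ee_pos: [0.5514, -0.1292, 0.0667]
eef_rot: [0.006, 1.0, 0.0, -0.0]
ft_force: [-1.2, 0.3, 0.5]
width: 0.0262
grip_force: 0.0
```

Emit:
arm_command:
  steps:
    - {"slide": [0,0,-0.0002],"rot": [0,0,0],"grip": 0.3}
    - {"slide": [0,0,-0.0002],"rot": [0,0,0],"grip": 0.3}
    - {"slide": [0,0,-0.0002],"rot": [0,0,0],"grip": 0.3}
    - {"slide": [0,0,-0.0002],"rot": [0,0,0],"grip": 0.3}
    - {"slide": [0,0,-0.0002],"rot": [0,0,0],"grip": 0.3}
    - {"slide": [0,0,-0.0002],"rot": [0,0,0],"grip": 0.3}
    - {"slide": [0,0,-0.0002],"rot": [0,0,0],"grip": 0.3}
    - {"slide": [0,0,-0.0002],"rot": [0,0,0],"grip": 0.3}

```text
time: 17.45
ee_pos: [0.5514, -0.1292, 0.0651]
eef_rot: [0.006, 1.0, 0.0, -0.0]
ft_force: [-0.0, 0.4, -0.2]
width: 0.0263
grip_force: 0.0
```

Emit:
arm_command:
  steps:
    - {"slide": [0,0,-0.0002],"rot": [0,0,0],"grip": 0.3}
    - {"slide": [0,0,-0.0002],"rot": [0,0,0],"grip": 0.3}
    - {"slide": [0,0,-0.0002],"rot": [0,0,0],"grip": 0.3}
    - {"slide": [0,0,-0.0002],"rot": [0,0,0],"grip": 0.3}
    - {"slide": [0,0,-0.0002],"rot": [0,0,0],"grip": 0.3}
    - {"slide": [0,0,-0.0002],"rot": [0,0,0],"grip": 0.3}
    - {"slide": [0,0,-0.0002],"rot": [0,0,0],"grip": 0.3}
    - {"slide": [0,0,-0.0002],"rot": [0,0,0],"grip": 0.3}

```text
time: 18.45
ee_pos: [0.5514, -0.1291, 0.0635]
eef_rot: [0.006, 1.0, 0.0, 0.0]
ft_force: [0.1, -0.7, 0.3]
width: 0.0264
grip_force: 0.0
```

Emit:
arm_command:
  steps:
    - {"slide": [0,0,-0.0002],"rot": [0,0,0],"grip": 0.3}
    - {"slide": [0,0,-0.0002],"rot": [0,0,0],"grip": 0.3}
    - {"slide": [0,0,-0.0002],"rot": [0,0,0],"grip": 0.3}
    - {"slide": [0,0,-0.0002],"rot": [0,0,0],"grip": 0.3}
    - {"slide": [0,0,-0.0002],"rot": [0,0,0],"grip": 0.3}
    - {"slide": [0,0,-0.0002],"rot": [0,0,0],"grip": 0.3}
    - {"slide": [0,0,-0.0002],"rot": [0,0,0],"grip": 0.3}
    - {"slide": [0,0,-0.0002],"rot": [0,0,0],"grip": 0.3}

```text
time: 19.45
ee_pos: [0.5515, -0.1292, 0.0621]
eef_rot: [0.006, 1.0, -0.0, 0.0]
ft_force: [-1.8, 0.2, 4.3]
width: 0.0263
grip_force: 2.1
```

Contact at about 62 mm.

Emit:
arm_command:
  steps:
    - {"slide": [0,0,-0.0001],"rot": [0,0,0],"grip": 0.3}
    - {"slide": [0,0,-0.0001],"rot": [0,0,0],"grip": 0.3}
    - {"slide": [0,0,-0.0001],"rot": [0,0,0],"grip": 0.3}
    - {"slide": [0,0,-0.0001],"rot": [0,0,0],"grip": 0.3}
    - {"slide": [0,0,0],"rot": [0,0,0],"grip": 0.3}
    - {"slide": [0,0,0],"rot": [0,0,0],"grip": 0.3}
    - {"slide": [0,0,0],"rot": [0,0,0],"grip": 0.3}
    - {"slide": [0,0,0],"rot": [0,0,0],"grip": 0.3}

```text
time: 20.45
ee_pos: [0.5515, -0.1292, 0.0619]
eef_rot: [0.006, 1.0, -0.0, 0.0]
ft_force: [-2.5, -0.2, 7.8]
width: 0.0258
grip_force: 3.7
```

Emit:
arm_command:
  steps:
    - {"slide": [0,0,-0.0002],"rot": [0,0,0],"grip": 0.3}
    - {"slide": [0,0,-0.0002],"rot": [0,0,0],"grip": 0.3}
    - {"slide": [0,0,-0.0002],"rot": [0,0,0],"grip": 0.3}
    - {"slide": [0,0,-0.0002],"rot": [0,0,0],"grip": 0.3}
    - {"slide": [0,0,0],"rot": [0,0,0],"grip": 0.3}
    - {"slide": [0,0,0],"rot": [0,0,0],"grip": 0.3}
    - {"slide": [0,0,0],"rot": [0,0,0],"grip": 0.3}
    - {"slide": [0,0,0],"rot": [0,0,0],"grip": 0.3}

```text
time: 21.45
ee_pos: [0.5516, -0.1292, 0.0616]
eef_rot: [0.006, 1.0, -0.0, 0.0]
ft_force: [-5.1, -0.2, 12.8]
width: 0.0261
grip_force: 6.4
```

Emit:
arm_command:
  steps:
    - {"slide": [0,0,0],"rot": [0,0,0],"grip": 0.25}
    - {"slide": [0,0,0],"rot": [0,0,0],"grip": 0.2}
    - {"slide": [0,0,0],"rot": [0,0,0],"grip": 0.15}
    - {"slide": [0,0,0],"rot": [0,0,0],"grip": 0.05}
    - {"slide": [0,0,0],"rot": [0,0,0],"grip": 0.05}
    - {"slide": [0,0,0],"rot": [0,0,0],"grip": 0.05}
    - {"slide": [0,0,0],"rot": [0,0,0],"grip": 0.05}
    - {"slide": [0,0,0],"rot": [0,0,0],"grip": 0.05}
  newtons: 30

```text
time: 22.45
ee_pos: [0.5525, -0.1301, 0.0618]
eef_rot: [0.006, 1.0, -0.001, 0.001]
ft_force: [-0.0, -1.0, 9.8]
width: 0.014
grip_force: 31.8
```

```bash
cat > st.py <<'E'
from h import *
L=[]
for i in range(2):
    shot('side');st=sensors.read_state();L.append(np.r_[st['ee_pos'],st['ft_force'],st['torque']])
m=np.mean(L,0);q=st['eef_rot'];print(st['time'],m[:3].round(4),m[3:6].round(1),m[6:].round(3),'head',np.round(2*np.degrees(np.arctan2(q[1],q[0]))-90,2)%360,st['width'],st['grip_force'],np.round(st['joint_positions'],2))
E
python3 st.py
```

```text
22.55 [ 0.5525 -0.1301  0.0618] [-1.4 -2.3  9.1] [-0.375 -0.017 -0.157] head 89.3 0.013898236562176466 31.77391287696082 [ 0.77  0.46 -0.76  1.76  0.36  1.06  1.44]
```

Emit:
arm_command:
  steps:
    - {"slide": [0,0,-0.0002],"rot": [0,0,0],"grip": 0.05}
    - {"slide": [0,0,-0.0002],"rot": [0,0,0],"grip": 0.05}
    - {"slide": [0,0,-0.0002],"rot": [0,0,0],"grip": 0.05}
    - {"slide": [0,0,0],"rot": [0,0,-1],"grip": 0.05}
    - {"slide": [0,0,0],"rot": [0,0,-2],"grip": 0.05}
    - {"slide": [0,0,0],"rot": [0,0,-2],"grip": 0.05}
    - {"slide": [0,0,0],"rot": [0,0,-2],"grip": 0.05}
    - {"slide": [0,0,0],"rot": [0,0,-1],"grip": 0.05}

```text
time: 23.55
ee_pos: [0.5526, -0.1301, 0.0616]
eef_rot: [0.076, 0.997, -0.001, 0.001]
ft_force: [-2.9, -2.5, 13.1]
width: 0.0136
grip_force: 34.5
```

```bash
python3 st.py
```

```text
23.65 [ 0.5526 -0.1302  0.0616] [-2.5 -2.7 13.5] [-0.394  0.461  0.136] head 81.3 0.01339908508890219 34.49281247158069 [ 0.75  0.46 -0.74  1.76  0.35  1.06  1.31]
```

Emit:
arm_command:
  steps:
    - {"slide": [0,0,-0.0002],"rot": [0,0,-2],"grip": 0.05}
    - {"slide": [0,0,0],"rot": [0,0,-3],"grip": 0.05}
    - {"slide": [0,0,0],"rot": [0,0,-3],"grip": 0.05}
    - {"slide": [0,0,0],"rot": [0,0,-3],"grip": 0.05}
    - {"slide": [0,0,0],"rot": [0,0,-3],"grip": 0.05}
    - {"slide": [0,0,0],"rot": [0,0,-3],"grip": 0.05}
    - {"slide": [0,0,0],"rot": [0,0,-3],"grip": 0.05}
    - {"slide": [0,0,0],"rot": [0,0,-2],"grip": 0.05}

```text
time: 24.65
ee_pos: [0.5525, -0.1303, 0.0615]
eef_rot: [0.265, 0.964, -0.001, 0.001]
ft_force: [-1.8, -3.1, 14.8]
width: 0.0137
grip_force: 34.6
```

```bash
python3 st.py
```

```text
24.75 [ 0.5526 -0.1303  0.0616] [-2.8 -2.5 14.8] [-0.555  0.602  0.135] head 59.27 0.01393756248910295 34.63205399690196 [ 0.7   0.44 -0.67  1.77  0.31  1.04  0.96]
```

Emit:
arm_command:
  steps:
    - {"slide": [0,0,0],"rot": [0,0,-3],"grip": 0.05}
    - {"slide": [0,0,0],"rot": [0,0,-3],"grip": 0.05}
    - {"slide": [0,0,0],"rot": [0,0,-3],"grip": 0.05}
    - {"slide": [0,0,0],"rot": [0,0,-3],"grip": 0.05}
    - {"slide": [0,0,0],"rot": [0,0,-3],"grip": 0.05}
    - {"slide": [0,0,0],"rot": [0,0,-3],"grip": 0.05}
    - {"slide": [0,0,0],"rot": [0,0,-3],"grip": 0.05}
    - {"slide": [0,0,0],"rot": [0,0,-3],"grip": 0.05}

```text
time: 25.75
ee_pos: [0.5524, -0.1305, 0.0615]
eef_rot: [0.46, 0.888, -0.0, 0.002]
ft_force: [-3.1, -2.7, 14.0]
width: 0.0137
grip_force: 34.6
```

```bash
python3 st.py
```

```text
25.85 [ 0.5524 -0.1305  0.0615] [-3.9 -3.  14.8] [-0.636  0.704  0.119] head 35.23 0.013550602688636162 34.64135586633347 [ 0.64  0.42 -0.59  1.77  0.27  1.03  0.57]
```

Emit:
arm_command:
  steps:
    - {"slide": [0,0,0],"rot": [0,0,-2],"grip": 0.05}
    - {"slide": [0,0,0],"rot": [0,0,-2],"grip": 0.05}
    - {"slide": [0,0,0],"rot": [0,0,-2],"grip": 0.05}
    - {"slide": [0,0,0],"rot": [0,0,-2],"grip": 0.05}
    - {"slide": [0,0,0],"rot": [0,0,-2],"grip": 0.05}
    - {"slide": [0,0,0],"rot": [0,0,-1],"grip": 0.05}
    - {"slide": [0,0,0],"rot": [0,0,0],"grip": 0.05}
    - {"slide": [0,0,0],"rot": [0,0,0],"grip": 0.05}

```text
time: 26.85
ee_pos: [0.5524, -0.1305, 0.0615]
eef_rot: [0.542, 0.84, -0.0, 0.002]
ft_force: [-4.0, -3.3, 14.9]
width: 0.0136
grip_force: 34.7
```

```bash
python3 st.py
```

```text
26.95 [ 0.5523 -0.1305  0.0615] [-3.8 -3.  15.3] [-0.695  0.847  0.191] head 24.32 0.013767408638822113 34.65987864648923 [ 0.61  0.41 -0.56  1.77  0.25  1.03  0.39]
```

Emit:
arm_command:
  steps:
    - {"slide": [0,0,0],"rot": [0,0,0],"grip": 0.18}
    - {"slide": [0,0,0],"rot": [0,0,0],"grip": 0.22}
    - {"slide": [0,0,0],"rot": [0,0,0],"grip": 0.28}
    - {"slide": [0,0,0],"rot": [0,0,0],"grip": 0.3}
    - {"slide": [0,0,0.0005],"rot": [0,0,0],"grip": 0.3}
    - {"slide": [0,0,0.0008],"rot": [0,0,0],"grip": 0.3}
    - {"slide": [0,0,0.001],"rot": [0,0,0],"grip": 0.3}
    - {"slide": [0,0,0.002],"rot": [0,0,0],"grip": 0.3}

```text
time: 27.95
ee_pos: [0.5506, -0.1291, 0.0636]
eef_rot: [0.542, 0.84, -0.0, -0.001]
ft_force: [0.7, -0.2, 0.3]
width: 0.0263
grip_force: 0.0
```

Emit:
arm_command:
  steps:
    - {"slide": [0,0,0.01],"rot": [0,0,0],"grip": 0.3}
    - {"slide": [0,0,0.025],"rot": [0,0,0],"grip": 0.3}
    - {"slide": [0,0,0.035],"rot": [0,0,0],"grip": 0.3}
    - {"slide": [0,0,0.035],"rot": [0,0,0],"grip": 0.3}
    - {"slide": [0,-0.05,0.02],"rot": [0,0,0],"grip": 0.3}
    - {"slide": [0,-0.06,0],"rot": [0,0,0],"grip": 0.3}
    - {"slide": [0,-0.06,0],"rot": [0,0,0],"grip": 0.3}
    - {"slide": [0,-0.05,0],"rot": [0,0,0],"grip": 0.3}

```text
time: 28.95
ee_pos: [0.5506, -0.3518, 0.1896]
eef_rot: [0.543, 0.84, -0.0, 0.0]
ft_force: [0.8, 0.8, 1.5]
width: 0.0259
grip_force: 0.0
```

```bash
python3 - <<'E'
from tri import *
t=shot('top','t6.png');s=shot('side','s6.png');st=sensors.read_state();print(st['time'],st['ee_pos'])
a=cv2.resize(cv2.imread('pics/t6.png')[170:260,280:400],None,fx=5,fy=5,interpolation=2);cv2.imwrite('pics/c6.png',a)
h=hsv(t);g=h[:,:,2].astype(np.float32)
c,_=hc(crop(cv2.inRange(h,(105,110,40),(130,255,255)),(300,200,340,240)))
print('jar',least_squares(lambda v:hullc(t,np.r_[circ(*v,.0228,.098),circ(*v,.0228,.116)])-c,[.52,-.04]).x)
c,b=hc(crop(cv2.inRange(h,(0,0,0),(180,255,60)),(340,187,376,225)));print('dial',c,b,ray(t,*c,.062))
gm=crop(cv2.inRange(h,(45,60,40),(85,255,255)),(330,190,360,225));M=cv2.moments(gm,True);G=(M['m10']/M['m00'],M['m01']/M['m00']);X=ray(t,*G,.05)-ray(t,*c,.062);print('green',G,M['m00'],np.degrees(np.arctan2(X[1],X[0])))
f=8;k=cv2.resize(g[190:224,342:374],None,fx=f,fy=f,interpolation=cv2.INTER_CUBIC)
yy,xx=np.mgrid[0:k.shape[0],0:k.shape[1]];u=(xx+.5)/f-.5+342;v=(yy+.5)/f-.5+190
m=(np.hypot(u-c[0],v-c[1])<11)&(k>65);P=np.c_[u[m],v[m]];w,V=np.linalg.eigh(np.cov(P.T));d=V[:,1];print(P.mean(0),w,'bar',np.degrees(np.arctan2(*(ray(t,*(P.mean(0)+d*8),.086)-ray(t,*(P.mean(0)-d*8),.086))[1::-1]))%180)
m=cv2.inRange(h,(0,0,150),(180,60,255));m=crop(m,(285,170,395,255))
n,l,q,_=cv2.connectedComponentsWithStats(m);i=1+np.argmax(q[1:,4]);print('stir',cv2.minAreaRect(max(cv2.findContours((l==i).astype(np.uint8),0,2)[0],key=cv2.contourArea)))
E
```

```text
29.05 [ 0.5487 -0.3563  0.1886]
jar [ 0.5191 -0.0359]
dial [356.8464 205.6567] [345 194  25  24 360] [ 0.5522 -0.1284  0.062 ]
green (341.8888888888889, 212.66666666666666) 9.0 113.82350621541525
[356.1085 205.2329] [ 2.1871 34.1604] bar 114.02148335373083
stir ((338.6233215332031, 212.82876586914062), (39.67695236206055, 76.4278793334961), 69.44395446777344)
```

View pics/c6.png

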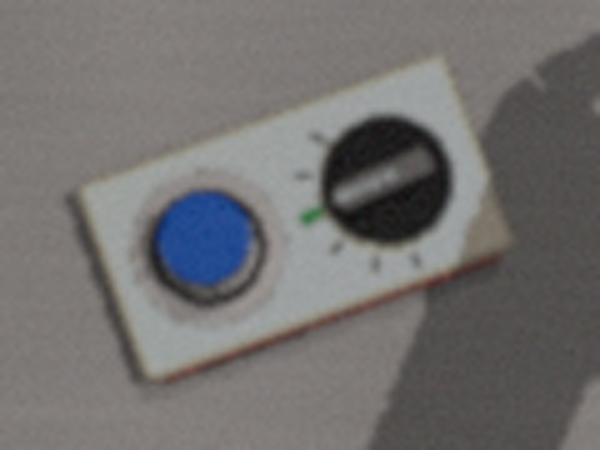

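The picture shows the pointer line on the green mark at (312,216), the stirrer where it was, and the jar inside the ring at (207,240).

```bash
python3 -c "
from bench import order;print(order.close_job())"
```

```text
the job is handed in; nothing more can be done
None
```

The blue-capped jar sits in the stirrer's ring and the dial pointer is at the green mark (measured 114.0° against 113.8° for the mark). The stirrer did not visibly move, the gripper is clear, and the job was handed in at about 29 s.

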